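# Line up the canister set by height

### The job

Line the four white canisters up by height on the row of cork mats, one upright in the middle of each mat: the tallest at the coffee pot's end, then steadily shorter, to the smallest at the teapot's end. Do not tip a canister over on the way, and leave both pots where they stand.

Things in the scene. Friction and masses are not known exactly. Their poses are not given: they have to be found in the camera images.
- canister_tallest: tallest of a set of four plain white ceramic canisters, upright round cylinders with flat wooden lids that stay on; 56 mm in diameter, 115 mm tall with the lid (the top 12 mm, 6 mm narrower). Origin: centre of its underside; z up along its axis. Stands on the worktop; a salt cellar, a cork and a bottle stopper, up to 52 mm high, stand in front of the mats and beside the canisters.
- canister_second: second tallest of a set of four plain white ceramic canisters, upright round cylinders with flat wooden lids that stay on; 50 mm in diameter, 95 mm tall with the lid (the top 12 mm, 6 mm narrower). Origin: centre of its underside; z up along its axis. Stands on the worktop; a salt cellar, a cork and a bottle stopper, up to 52 mm high, stand in front of the mats and beside the canisters.
- canister_third: third tallest of a set of four plain white ceramic canisters, upright round cylinders with flat wooden lids that stay on; 44 mm in diameter, 75 mm tall with the lid (the top 12 mm, 6 mm narrower). Origin: centre of its underside; z up along its axis. Stands on the worktop; a salt cellar, a cork and a bottle stopper, up to 52 mm high, stand in front of the mats and beside the canisters.
- canister_smallest: smallest of a set of four plain white ceramic canisters, upright round cylinders with flat wooden lids that stay on; 38 mm in diameter, 55 mm tall with the lid (the top 12 mm, 6 mm narrower). Origin: centre of its underside; z up along its axis. Stands on the worktop; a salt cellar, a cork and a bottle stopper, up to 52 mm high, stand in front of the mats and beside the canisters.
- mat_1: one of four identical round cork mats, 68 mm across, 4 mm thick, fixed in a straight row 85 mm apart on a dark wooden board (84 x 345 mm, 12 mm high) roughly across the robot's front. The numbers say nothing about the order in the row. Origin: centre of the mat's underside; its top, 4 mm higher, is 16 mm above the worktop. z up.
- mat_2: one of four identical round cork mats, 68 mm across, 4 mm thick, fixed in a straight row 85 mm apart on a dark wooden board (84 x 345 mm, 12 mm high) roughly across the robot's front. The numbers say nothing about the order in the row. Origin: centre of the mat's underside; its top, 4 mm higher, is 16 mm above the worktop. z up.
- mat_3: one of four identical round cork mats, 68 mm across, 4 mm thick, fixed in a straight row 85 mm apart on a dark wooden board (84 x 345 mm, 12 mm high) roughly across the robot's front. The numbers say nothing about the order in the row. Origin: centre of the mat's underside; its top, 4 mm higher, is 16 mm above the worktop. z up.
- mat_4: one of four identical round cork mats, 68 mm across, 4 mm thick, fixed in a straight row 85 mm apart on a dark wooden board (84 x 345 mm, 12 mm high) roughly across the robot's front. The numbers say nothing about the order in the row. Origin: centre of the mat's underside; its top, 4 mm higher, is 16 mm above the worktop. z up.
- coffee_pot: tall slender white coffee pot with spout and handle, 92 mm wide, 166 mm long, about 220 mm high with its lid, standing on the worktop about 200 mm behind one end of the row. It marks the end for the tallest canister. Origin: centre of its underside; z up.
- teapot: low round white teapot with spout and handle, 124 mm wide, 206 mm long, about 150 mm high with its lid, standing on the worktop about 200 mm behind the other end of the row. It marks the end for the smallest canister. Wall cabinets hang about 450 mm above the worktop over the pots, so carry low there. Origin: centre of its underside; z up.

How it is judged (in metres and radians):
At the end, for the whole second after the job is handed in: The canisters stand upright (0.08 rad) and at rest on the mats, each within 15 mm of the centre of its own mat, neighbours in height on neighbouring mats, the tallest nearest the coffee pot, the smallest nearest the teapot; each pot within 20 mm of where it stood ((horizontal distance between canister_tallest and mat_1 below 0.015 m or horizontal distance between canister_tallest and mat_2 below 0.015 m or horizontal distance between canister_tallest and mat_3 below 0.015 m or horizontal distance between canister_tallest and mat_4 below 0.015 m) and angle between each of canister_tallest, canister_second, canister_third, canister_smallest's own z axis and vertical below 0.08 rad and height (world z) of canister_tallest between 0.01 and 0.021 m and linear speed of each of canister_tallest, canister_second, canister_third, canister_smallest below 0.01 m/s and angular speed of each of canister_tallest, canister_second, canister_third, canister_smallest below 0.1 rad/s and (horizontal distance between canister_second and mat_1 below 0.015 m or horizontal distance between canister_second and mat_2 below 0.015 m or horizontal distance between canister_second and mat_3 below 0.015 m or horizontal distance between canister_second and mat_4 below 0.015 m) and height (world z) of canister_second between 0.01 and 0.021 m and (horizontal distance between canister_third and mat_1 below 0.015 m or horizontal distance between canister_third and mat_2 below 0.015 m or horizontal distance between canister_third and mat_3 below 0.015 m or horizontal distance between canister_third and mat_4 below 0.015 m) and height (world z) of canister_third between 0.01 and 0.021 m and (horizontal distance between canister_smallest and mat_1 below 0.015 m or horizontal distance between canister_smallest and mat_2 below 0.015 m or horizontal distance between canister_smallest and mat_3 below 0.015 m or horizontal distance between canister_smallest and mat_4 below 0.015 m) and height (world z) of canister_smallest between 0.01 and 0.021 m and horizontal distance between canister_tallest and canister_second below 0.12 m and horizontal distance between canister_second and canister_third below 0.12 m and horizontal distance between canister_third and canister_smallest below 0.12 m and horizontal distance between canister_tallest and coffee_pot below 0.28 m and horizontal distance between canister_smallest and teapot below 0.28 m and distance of each of coffee_pot, teapot from where it was at the start of the episode below 0.02 m); the robot touches nothing.
It fails at once if a canister is tipped over (angle between any of canister_tallest, canister_second, canister_third, canister_smallest's own z axis and vertical above 0.7 rad).
It fails at once if a pot is pushed from its place (distance of any of coffee_pot, teapot from where it was at the start of the episode above 0.03 m).
It also fails if it takes over 118 s, if anything falls off the work surface, if the arm or the gripper's body presses on something with over 40 N, if the wrist force passes 120 N, or if a joint passes its speed limit or range.

### The arm

A 6-joint arm with a two-finger parallel gripper is mounted at the origin on a cart in front of the work surface, level with it; the furniture and walls round the work are solid. World frame = base frame: x ahead of the robot, y to its left, z up, the work surface at z = 0. Lengths are in mm, angles in rad, forces in N, time in s.
With the tool pointing down it reaches from about 350 to 975 mm from the base axis. Payload 7.1 kg.
Tool frame: the origin (TCP) lies midway between the tips of the shut fingers; the grasp point (between the pads) lies ctrl.grip_point_offset behind it (ctrl.grip_point_offset is the distance from the TCP to the grasp point, in mm); z points along the fingers, y is the line along which they close (so a half turn about z gives the same grasp; the last joint's range is limited). The gripper opens to 88 mm and grips with 3 to 60 N. Pads are 20 mm wide; open, the fingers measure 115 mm over their backs; the gripper's body (75 mm by 178 mm) begins 61 mm behind the grasp point.
Start: joints at [-1.211, 0.423, 1.63, -0, 1.089, -0.019], TCP at [231.145, -580.669, 222.675] pointing down, gripper open.
Joint ranges: [-3, 3], [-0.9, 2.11], [0.09, 2.58], [-1.31, 4.45], [0.11, 2.69], [-2.54, 2.54]. Speed limits (rad/s): [2.39, 2.39, 3.01, 3.14, 3.14, 3.14].

### API

Orientations are given as a rotation vector (axis times angle).
In Python, from workcell import ctrl, get_image, close_job, finder gives the robot as it stands.
- The arm moves only by the tool servo_tool, never from a script. Its argument "deltas" is a list of rows, each a list of 2 entries, a list of its own where there are three numbers: the shift along the tool's x, y, z in mm, then the turn, a rotation vector about the tool's x, y, z in rad. A call has 1 to 5 rows; each row is the pose to reach, as a shift and turn from the pose commanded when the call began, along the tool's axes at that moment; what a row does not reach only later rows make up. A row lasts 1/12 s, in which the tool goes at most 41.7 mm and 7.16 degrees, less where a joint would pass 70% of its speed; a pose out of reach is approached as far as the arm can. A call with a gripper value outside its range is refused whole. "grip" is the closure, from -1 (fully open) to 1 (shut), so that 0 is half open, set as the call begins (left out, the last holds). The fingers move at their own pace and stop on an object; the grip force is fixed at half the most. Time passes only in rows, so rows that repeat a pose let the fingers close. It gives the time, the measured TCP pose, the force, the opening and the grip force at its end, in the units of the state.
- ctrl.get_obs(): the state, without advancing time (a new reading comes with each control period).
- get_image(name): name is "side" or "top" or "wrist"; returns a dict with "frame" (400x640x3 uint8, blue, green, red), "depth" (400x640 float32, mm along the optical axis (not along the pixel's ray), 0 where there is no reading), "K" (3x3 intrinsics, pixels), "dist" ([k1, k2, p1, p2, k3] as OpenCV has them; the pictures are not rectified), "pose" (4x4, takes a point from camera to world coordinates). Camera axes: x right, y down, z forward; pixel columns grow to the right and rows downward; lengths in mm; the calibration is good to about 2 mm. A picture is of the moment at which its call begins.
- close_job(): hands the job in; it is judged then, once.
Trained networks look in a picture, given as the dict that the camera call returned (one of the last four; its "shot" number tells which), for a name from the list of things; names that differ only in an ending like _2 or _b are one class to them, and where a whole thing is asked for, a point or a joint stands for the part that bears it (a point fixed in the world has none). Each returns a list of dicts, best first, with "score" (0 to 1); they miss things now and then, are a little off and sometimes report something else, mostly with a low value. They report only what shows in the picture. A call takes as long as a camera call.
- finder.search_frame(query, picture): "rect" ([centre column, centre row, width, height] as shares, 0 to 1, of the picture: columns of its width, rows of its height, round what is visible of it).
- finder.silhouettes(query, picture): "mask" (400x640 bool, what is visible of it) and "rect" ([centre column, centre row, width, height] as shares, 0 to 1, of the picture: columns of its width, rows of its height, round what is visible of it).
The state is a dict: "t": time; "qpos": joint angles; "qvel": joint speeds; "joint_torque": joint torques, N m; "ee_pos": TCP position; "orientation": TCP orientation; "ft_force": force on the tool from outside, world axes, zero at the start; "moment": the same for the moment, N m; "width": finger opening in mm; "grasp_force": force on a finger pad.
Only numpy, scipy, OpenCV 4.12 (cv2) and the standard library are available. Lean on these libraries where they do the work, as an engineer would, in place of code of your own. Each camera call takes 0.05 s, during which the arm holds its last target. There are 200 camera calls.

## Working session

There is one attempt and no reset: what is moved stays moved. The work goes in short steps, Python scripts to look and compute and a tool call to move; the robot and the scene stay as the last step left them, time stands still between calls to the robot, and variables do not carry over. Pictures are saved under pics/ and viewed, at most 14 in all, crops included, and the job is handed in when it is done.

Besides the shell and the picture viewer there is one more tool, called after "Request:" as name(argument=value, ...) on one line, values as JSON. servo_tool: Moves the arm, as the interface text tells. Its arguments: {"type":"object","properties":{"deltas":{"type":"array","items":{"type":"array"}},"grip":{"type":"number"}},"required":["deltas"]}

```bash
mkdir -p pics
cat > h.py <<'E'
import numpy as np, cv2
from workcell import ctrl, get_image, close_job, finder
def world(im):
    h,w=im["depth"].shape
    u,v=np.meshgrid(np.arange(w),np.arange(h))
    p=cv2.undistortPoints(np.stack([u,v],-1).reshape(-1,1,2).astype(np.float64),np.array(im["K"],float),np.array(im["dist"],float)).reshape(h,w,2)
    d=im["depth"].astype(float)
    P=np.dstack([p[...,0]*d,p[...,1]*d,d,np.ones_like(d)])
    W=(P@np.array(im["pose"]).T)[...,:3]; W[d<=0]=np.nan
    return W
E
python3 - <<'E'
from h import *
print(ctrl.grip_point_offset, ctrl.get_obs())
a=get_image("top");b=get_image("side")
cv2.imwrite("pics/t.png",a["frame"]);cv2.imwrite("pics/s.png",b["frame"])
for n,im in(("t",a),("s",b)):
    W=world(im);np.save(n+".npy",W)
    for q in["canister_tallest","canister_second","canister_third","canister_smallest","mat_1","coffee_pot","teapot"]:
        for r in finder.silhouettes(q,im)[:5]:
            m=r["mask"];p=W[m];p=p[~np.isnan(p[:,0])]
            if len(p)<5: continue
            zt=np.percentile(p[:,2],95);t=p[p[:,2]>zt-8]
            print(n,q,round(r["score"],2),(np.array(r["rect"])*[640,400,640,400]).round(),"ztop",zt.round(),"top c",((t.min(0)+t.max(0))/2).round(),"ext",np.ptp(t,axis=0).round(),"n",len(p))
E
```

```text
18.700000000000003 {'t': 0.0, 'qpos': array([-1.21099130e+00,  4.23815069e-01,  1.63065964e+00, -2.10584965e-06,
        1.08855618e+00, -1.89651407e-02]), 'qvel': array([-0.00019525,  0.00060448,  0.00046681,  0.00066865,  0.00079904,
       -0.00038507]), 'joint_torque': array([ 1.32330510e-04, -5.44628334e+01, -2.73661208e+01,  6.42985781e-02,
        2.27952772e-02, -1.17882505e-04]), 'ee_pos': array([ 230.96988834, -580.19087528,  221.9296967 ]), 'orientation': array([-3.08402949e+00, -5.91155286e-01,  3.85860083e-04]), 'ft_force': array([ 0.01131689, -0.09477025, -0.98085744]), 'moment': array([0.0172074 , 0.02520766, 0.00417227]), 'grasp_force': 0.0, 'width': 87.8229818569188}
t canister_tallest 0.88 [225. 210.  24.  22.] ztop 116.0 top c [532. 289. 113.] ext [48. 49. 10.] n 429
t canister_second 0.55 [406. 155.  68.  39.] ztop 125.0 top c [ 704. -268.  135.] ext [87. 85. 36.] n 1444
t canister_third 0.67 [405. 208.  20.  16.] ztop 77.0 top c [ 533. -273.   74.] ext [34. 35. 10.] n 227
t canister_smallest 0.56 [218. 258.  15.  12.] ztop 56.0 top c [376. 316.  53.] ext [30. 31.
[... 1265 characters left out ...]
 [34. 37. 10.] n 376
s canister_smallest 0.95 [413. 283.  21.  29.] ztop 55.0 top c [379. 321.  52.] ext [29. 31. 10.] n 559
s mat_1 0.87 [337. 227.  27.  15.] ztop 16.0 top c [517. 181.  62.] ext [ 64. 193. 105.] n 356
s mat_1 0.74 [332. 191.  25.  14.] ztop 16.0 top c [514. -51.  12.] ext [66. 72.  8.] n 287
s mat_1 0.74 [333. 176.  23.  12.] ztop 15.0 top c [ 512. -137.   12.] ext [64. 75.  8.] n 218
s mat_1 0.6 [332. 207.  26.  17.] ztop 16.0 top c [516.  34.  13.] ext [62. 66.  9.] n 312
s coffee_pot 0.89 [244. 235.  48. 105.] ztop 201.0 top c [710. 271. 205.] ext [ 72. 111.  24.] n 4122
s teapot 0.59 [269. 141.  38.  50.] ztop 122.0 top c [ 704. -239.  131.] ext [ 86. 143.  35.] n 1455
```

Run:
```python
from h import *
a=cv2.imread("pics/t.png")[120:300,170:480];cv2.imwrite("pics/tc.png",cv2.resize(a,None,fx=2.5,fy=2.5))
a=cv2.imread("pics/s.png")[90:390,200:500];cv2.imwrite("pics/sc.png",cv2.resize(a,None,fx=2,fy=2))
W=np.load("t.npy")
m=(W[...,2]>17)&(W[...,0]>250)&(W[...,0]<640)&(abs(W[...,1])<450)
n,l,st,c=cv2.connectedComponentsWithStats(np.nan_to_num(m).astype(np.uint8))
for i in range(1,n):
    p=W[l==i]
    if len(p)>8: print(c[i].round(),len(p),p.min(0).round(),p.max(0).round())
```

```text
[200.  74.] 46418 [ 583. -450.  446.] [640. 450. 895.]
[223. 208.] 388 [505. 261.  17.] [558. 313. 118.]
[404. 208.] 203 [ 512. -290.   17.] [ 555. -251.   79.]
[363. 207.] 9 [ 533. -156.   17.] [ 543. -137.   19.]
[328. 218.] 11 [498. -41.  17.] [514. -31.  21.]
[361. 218.] 11 [ 494. -149.   17.] [ 513. -130.   20.]
[354. 220.] 9 [ 491. -120.   17.] [ 504. -110.   21.]
[307. 223.] 11 [485.  23.  17.] [495.  39.  21.]
[333. 224.] 10 [482. -57.  17.] [492. -41.  18.]
[381. 249.] 65 [ 390. -212.   17.] [ 418. -184.   56.]
[428. 253.] 307 [ 366. -357.   18.] [ 416. -310.  100.]
[316. 259.] 90 [345. -24.  22.] [406.  35.  40.]
[248. 255.] 55 [379. 205.  18.] [401. 226.  47.]
[216. 259.] 138 [361. 298.  20.] [395. 332.  58.]
```

View pics/tc.png

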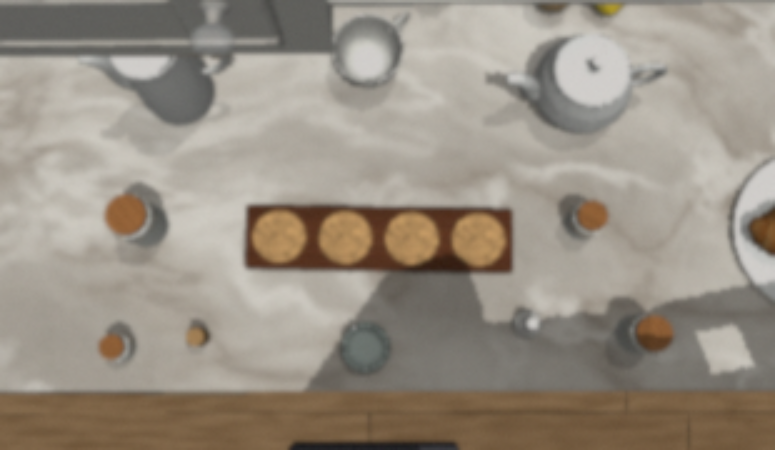

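View pics/sc.png

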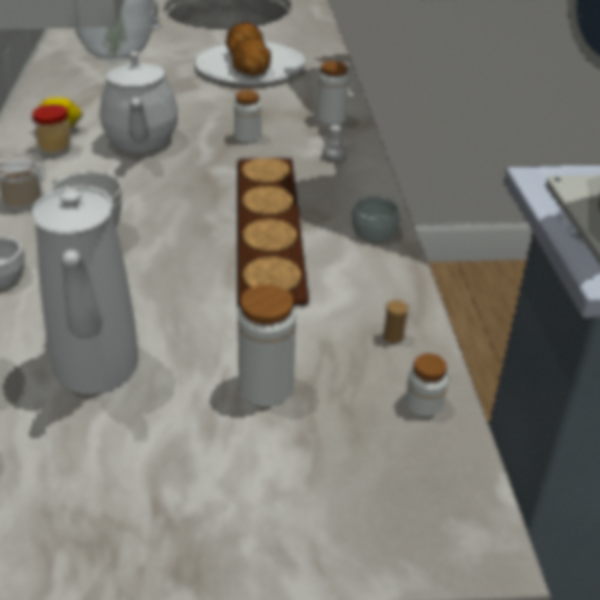

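Looking at the two views: the coffee pot is on the +y side (left in the top view), the canisters are clear of one another, and the mats run along y at x of about 514.

Request:
servo_tool(deltas=[[[24, -17.2, 0], [0, 0, -0.12]], [[48, -34.4, 0], [0, 0, -0.24]], [[72, -51.6, 0], [0, 0, -0.36]], [[96, -68.8, 0], [0, 0, -0.48]], [[120, -86, 0], [0, 0, -0.6]]], grip=-1)

```text
t: 1.22
ee_pos: [311.3, -455.3, 222.7]
orientation: [2.769, 1.484, 0.0]
ft_force: [1.1, -0.9, -0.0]
width: 87.7
grasp_force: 0.0
```

Request:
servo_tool(deltas=[[[29.5, -0.6, 4], [0, 0, -0.12]], [[59, -1.1, 8], [0, 0, -0.24]], [[88.5, -1.7, 12], [0, 0, -0.36]], [[118, -2.2, 16], [0, 0, -0.48]], [[147.5, -2.8, 20], [0, 0, -0.592]]])

```text
t: 1.63
ee_pos: [391.5, -331.2, 202.7]
orientation: [2.215, 2.228, 0.0]
ft_force: [0.9, 0.2, -0.7]
width: 87.9
grasp_force: 0.0
```

Request:
servo_tool(deltas=[[[0, 0, 0], [0, 0, 0]], [[0, 0, 0], [0, 0, 0]]])

```text
t: 1.8
ee_pos: [391.4, -331.5, 202.7]
orientation: [-2.22, -2.223, 0.0]
ft_force: [0.1, -0.1, 1.2]
width: 88.0
grasp_force: 0.0
```

```bash
cat >> h.py <<'E'
def look(q,ztop,name):
    "centre of the rim (top face) in world, from the wrist depth"
    o=ctrl.get_obs();print("tcp",o["ee_pos"].round(1),"rv",o["orientation"].round(3))
    im=get_image("wrist");cv2.imwrite("pics/%s.png"%name,im["frame"]);W=world(im)
    m=np.nan_to_num(abs(W[...,2]-ztop)<6).astype(np.uint8)
    n,l,st,c=cv2.connectedComponentsWithStats(m)
    for i in range(1,n):
        if st[i,4]>300:
            p=W[l==i];print(c[i].round(),st[i,:4],"mid",((p.min(0)+p.max(0))/2).round(1),"mean",p.mean(0).round(1),"ext",np.ptp(p,axis=0).round(1))
E
python3 - <<'E'
from h import *
look("canister_second",95,"w1")
E
```

```text
tcp [ 391.4 -331.5  202.7] rv [-2.22  -2.223  0.   ]
[617. 141.] [595  74  45 151] mid [ 682.1 -296.5   95. ] mean [ 670.2 -284.9   94.9] ext [ 61.9 143.4  12. ]
[312. 193.] [289 171  47  46] mid [ 391.2 -335.3   92.9] mean [ 391.1 -334.2   94.1] ext [43.  43.   7.7]
```

View pics/w1.png

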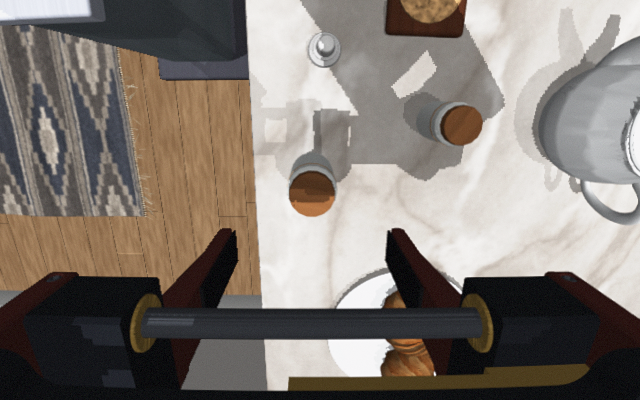

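The wrist picture shows the second canister's lid at about pixel (312,193), lying between the fingers in x. Its centre is (391,-334), so I'll go down on it and grip.

Request:
servo_tool(deltas=[[[-2, 0, 35], [0, 0, 0]], [[-2, 0, 75], [0, 0, 0]], [[-2, 0, 115], [0, 0, 0]], [[-2, 0, 150], [0, 0, 0]], [[-2, 0, 174], [0, 0, 0]]])

```text
t: 2.27
ee_pos: [389.2, -335.0, 26.0]
orientation: [-2.224, -2.216, 0.0]
ft_force: [0.6, -0.1, 0.2]
width: 87.4
grasp_force: 0.0
```

Request:
servo_tool(deltas=[[[0, 0, 0], [0, 0, 0]], [[0, 0, 0], [0, 0, 0]], [[0, 0, 0], [0, 0, 0]], [[0, 0, 0], [0, 0, 0]], [[0, 0, 0], [0, 0, 0]]], grip=1)

```text
t: 2.68
ee_pos: [391.8, -335.6, 30.5]
orientation: [2.22, 2.218, 0.0]
ft_force: [1.0, -1.0, 0.0]
width: 58.0
grasp_force: 0.0
```

Request:
servo_tool(deltas=[[[0, 0, 0], [0, 0, 0]], [[0, 0, 0], [0, 0, 0]], [[0, 0, 0], [0, 0, 0]], [[0, 0, 0], [0, 0, 0]], [[0, 0, 0], [0, 0, 0]]])

```text
t: 3.1
ee_pos: [391.6, -335.1, 30.0]
orientation: [2.22, 2.22, 0.0]
ft_force: [-1.3, 0.5, 8.7]
width: 49.4
grasp_force: 30.0
```

Request:
servo_tool(deltas=[[[0, 0, -8], [0, 0, 0]], [[0, 0, -24], [0, 0, 0]], [[0, 0, -45], [0, 0, 0]], [[5, 2, -65], [0, 0, 0]], [[20, 7, -80], [0, 0, 0]]])

```text
t: 3.52
ee_pos: [398.2, -315.7, 110.7]
orientation: [2.221, 2.218, -0.0]
ft_force: [-0.4, -0.0, -2.0]
width: 49.3
grasp_force: 30.0
```

Request:
servo_tool(deltas=[[[25, 8, 0], [0, 0, 0]], [[55, 18, 0], [0, 0, 0]], [[88, 29, 0], [0, 0, 0]], [[121, 41, 0], [0, 0, 0]], [[154, 52, 0], [0, 0, 0]]])

```text
t: 3.93
ee_pos: [450.0, -158.9, 109.4]
orientation: [2.222, 2.22, 0.0]
ft_force: [0.4, -0.9, -2.0]
width: 49.3
grasp_force: 30.0
```

Request:
servo_tool(deltas=[[[33, 11, 0], [0, 0, 0]], [[66, 22, 0], [0, 0, 0]], [[99, 33, 0], [0, 0, 0]], [[127, 43, 0], [0, 0, 0]], [[150, 51, 0], [0, 0, 0]]])

```text
t: 4.35
ee_pos: [501.2, -8.1, 109.3]
orientation: [2.22, 2.223, 0.001]
ft_force: [-0.6, -0.6, -1.8]
width: 49.3
grasp_force: 30.0
```

Request:
servo_tool(deltas=[[[18, 6, 0], [0, 0, 0]], [[31, 10, 0], [0, 0, 0]], [[39, 13, 0], [0, 0, 0]], [[41, 13, 0], [0, 0, 0]], [[41, 13, 0], [0, 0, 0]]])

```text
t: 4.77
ee_pos: [513.6, 30.7, 108.9]
orientation: [-2.22, -2.222, 0.0]
ft_force: [-0.5, -1.1, -1.1]
width: 49.0
grasp_force: 30.0
```

Run:
```python
from h import *
o=ctrl.get_obs();print("tcp",o["ee_pos"].round(1),o["width"],o["ft_force"])
for n in("wrist","side"):
    im=get_image(n);cv2.imwrite("pics/c_%s.png"%n,im["frame"]);W=world(im)
    for q in("mat_1","canister_second"):
        for r in finder.silhouettes(q,im)[:4]:
            p=W[r["mask"]];p=p[~np.isnan(p[:,0])]
            if len(p)>9: print(n,q,round(r["score"],2),"mid",((np.percentile(p,2,axis=0)+np.percentile(p,98,axis=0))/2).round(),"ext",(np.percentile(p,98,axis=0)-np.percentile(p,2,axis=0)).round())
```

```text
tcp [513.6  30.7 108.9] 48.97968269706158 [-0.45314224 -1.14718456 -1.07250645]
wrist mat_1 0.91 mid [515.  42.  15.] ext [63. 41.  4.]
wrist mat_1 0.69 mid [517. 116.  15.] ext [60. 60.  3.]
wrist canister_second 0.74 mid [513.  34. 132.] ext [43. 42. 84.]
side mat_1 0.91 mid [517. 116.  14.] ext [60. 61.  5.]
side mat_1 0.73 mid [515.  34.  14.] ext [58. 60.  4.]
side mat_1 0.45 mid [513. -11.  44.] ext [ 62. 115.  68.]
side canister_second 0.75 mid [512. -24.  91.] ext [ 49. 164. 163.]
```

View pics/c_wrist.png

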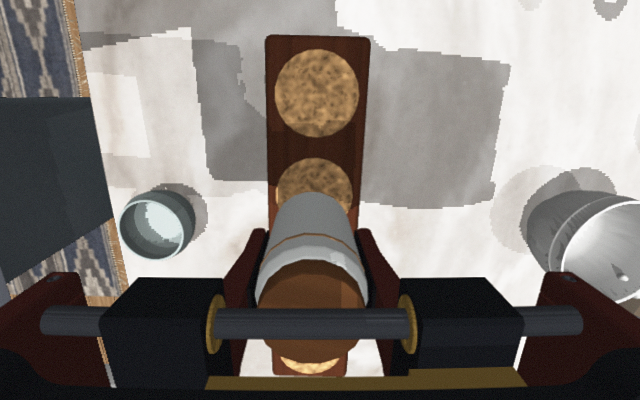

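The wrist picture shows the second canister held upright over the mat that shows at about (315,185), which lies at (515,31). The outer mat is at (517,116). I'll lower it and let go.

Request:
servo_tool(deltas=[[[0, 1, 15], [0, 0, 0]], [[0, 1, 32], [0, 0, 0]], [[0, 1, 46], [0, 0, 0]], [[0, 1, 56], [0, 0, 0]], [[0, 1, 60], [0, 0, 0]]])

```text
t: 5.48
ee_pos: [513.9, 30.2, 47.3]
orientation: [-2.221, -2.22, 0.003]
ft_force: [-0.7, 0.2, -1.3]
width: 49.4
grasp_force: 30.0
```

Request:
servo_tool(deltas=[[[0, 0, 1], [0, 0, 0]], [[0, 0, 2], [0, 0, 0]], [[0, 0, 2], [0, 0, 0]]])

```text
t: 5.73
ee_pos: [515.2, 30.5, 47.1]
orientation: [2.221, 2.221, 0.001]
ft_force: [0.2, 0.0, -2.0]
width: 49.5
grasp_force: 30.0
```

Request:
servo_tool(deltas=[[[0, 0, 0], [0, 0, 0]], [[0, 0, 0], [0, 0, 0]], [[0, 0, 0], [0, 0, 0]], [[0, 0, 0], [0, 0, 0]], [[0, 0, 0], [0, 0, 0]]], grip=-1)

```text
t: 6.15
ee_pos: [515.0, 30.6, 47.0]
orientation: [2.221, 2.221, 0.001]
ft_force: [0.8, -0.3, 0.3]
width: 79.1
grasp_force: 0.0
```

Request:
servo_tool(deltas=[[[0, 0, -8], [0, 0, 0]], [[0, 0, -30], [0, 0, 0]], [[0, 0, -65], [0, 0, 0]], [[0, 0, -100], [0, 0, 0]], [[0, 0, -130], [0, 0, 0]]])

```text
t: 6.57
ee_pos: [514.8, 30.6, 179.1]
orientation: [2.221, 2.221, 0.001]
ft_force: [0.6, 0.1, -0.6]
width: 88.1
grasp_force: 0.0
```

Request:
servo_tool(deltas=[[[-30, 2, 0], [0, 0, 0]], [[-68, 4, 0], [0, 0, 0]], [[-106, 6, 0], [0, 0, 0]], [[-144, 9, 0], [0, 0, 0]], [[-182, 11, 0], [0, 0, 0]]])

```text
t: 6.98
ee_pos: [525.8, -153.1, 177.7]
orientation: [2.22, 2.221, 0.001]
ft_force: [0.7, -0.7, 0.6]
width: 87.8
grasp_force: 0.0
```

Request:
servo_tool(deltas=[[[-38, 2, 0], [0, 0, 0]], [[-72, 4, 0], [0, 0, 0]], [[-100, 6, 0], [0, 0, 0]], [[-118, 7, 0], [0, 0, 0]], [[-118, 7, 0], [0, 0, 0]]])

```text
t: 7.4
ee_pos: [533.0, -272.9, 177.4]
orientation: [2.224, 2.216, -0.0]
ft_force: [-0.8, 0.3, 0.5]
width: 87.9
grasp_force: 0.0
```

Request:
servo_tool(deltas=[[[0, 0, 0], [0, 0, 0]], [[0, 0, 0], [0, 0, 0]], [[0, 0, 0], [0, 0, 0]]])

```text
t: 7.65
ee_pos: [532.6, -268.1, 176.8]
orientation: [-2.22, -2.222, -0.0]
ft_force: [-0.5, 0.3, -0.7]
width: 87.9
grasp_force: 0.0
```

Run:
```python
from h import *
look("x",75,"w2");look("x",111,"w2")
```

```text
tcp [ 532.6 -268.1  176.8] rv [-2.22  -2.222 -0.   ]
[469. 162.] [434 100 107 146] mid [ 687.8 -253.8   75. ] mean [ 670.9 -240.2   75.2] ext [ 83.  134.9  12. ]
[313. 196.] [293 176  41  41] mid [ 533.5 -272.4   72.9] mean [ 533.9 -271.6   74.1] ext [36.7 37.3  7.7]
tcp [ 532.8 -268.1  176.8] rv [-2.22  -2.223 -0.   ]
[536.  90.] [522  73  28  38] mid [ 695.8 -180.2  110.6] mean [ 694.  -179.   110.9] ext [16.4 26.1 11. ]
[506. 202.] [465 153 118 108] mid [ 703.4 -270.3  111. ] mean [ 685.8 -264.8  113.7] ext [90.1 92.6 12. ]
```

View pics/w2.png

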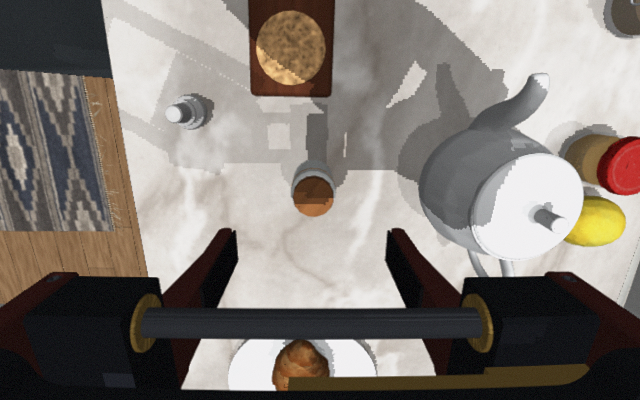

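The third canister's lid is at about pixel (313,196), with its centre at (534,-272). The teapot, at about (515,190), clears the gripper's body by about 20 mm.

Request:
servo_tool(deltas=[[[-4, 1, 30], [0, 0, 0]], [[-4, 1, 66], [0, 0, 0]], [[-4, 1, 102], [0, 0, 0]], [[-4, 1, 134], [0, 0, 0]], [[-4, 1, 155], [0, 0, 0]]])

```text
t: 8.17
ee_pos: [532.5, -271.7, 18.8]
orientation: [-2.218, -2.221, 0.001]
ft_force: [-0.6, 0.4, -1.0]
width: 88.0
grasp_force: 0.0
```

Request:
servo_tool(deltas=[[[0, 0, 0], [0, 0, 0]], [[0, 0, 0], [0, 0, 0]], [[0, 0, 0], [0, 0, 0]], [[0, 0, 0], [0, 0, 0]], [[0, 0, 0], [0, 0, 0]]], grip=1)

```text
t: 8.58
ee_pos: [535.0, -273.9, 23.6]
orientation: [2.219, 2.22, 0.001]
ft_force: [1.0, -0.5, 0.0]
width: 57.9
grasp_force: 0.0
```

Request:
servo_tool(deltas=[[[0, 0, 0], [0, 0, 0]], [[0, 0, 0], [0, 0, 0]], [[0, 0, 0], [0, 0, 0]], [[0, 0, 0], [0, 0, 0]], [[0, 0, 0], [0, 0, 0]]])

```text
t: 9.0
ee_pos: [534.3, -273.7, 22.6]
orientation: [2.221, 2.221, 0.001]
ft_force: [0.2, -0.1, 6.9]
width: 43.6
grasp_force: 30.0
```

Request:
servo_tool(deltas=[[[0, 0, -8], [0, 0, 0]], [[0, 0, -22], [0, 0, 0]], [[0, 0, -38], [0, 0, 0]], [[5, -1, -52], [0, 0, 0]], [[20, -2, -60], [0, 0, 0]]])

```text
t: 9.42
ee_pos: [533.0, -254.9, 84.3]
orientation: [2.221, 2.217, 0.001]
ft_force: [1.4, -1.1, -1.5]
width: 43.4
grasp_force: 30.0
```

Request:
servo_tool(deltas=[[[25, -3, 0], [0, 0, 0]], [[55, -6, 0], [0, 0, 0]], [[88, -9, 0], [0, 0, 0]], [[121, -12, 0], [0, 0, 0]], [[150, -14, 0], [0, 0, 0]]])

```text
t: 9.83
ee_pos: [516.7, -100.9, 82.2]
orientation: [-2.221, -2.221, 0.0]
ft_force: [0.8, 0.3, -1.1]
width: 43.1
grasp_force: 30.0
```

Request:
servo_tool(deltas=[[[22, -2, 0], [0, 0, 0]], [[38, -4, 0], [0, 0, 0]], [[46, -4, 0], [0, 0, 0]], [[48, -4, 0], [0, 0, 0]], [[48, -4, 0], [0, 0, 0]]])

```text
t: 10.25
ee_pos: [513.9, -55.0, 82.0]
orientation: [2.22, 2.222, 0.0]
ft_force: [0.9, -0.0, -1.2]
width: 43.3
grasp_force: 30.0
```

Request:
servo_tool(deltas=[[[0, 0, 0], [0, 0, 0]], [[0, 0, 12], [0, 0, 0]], [[0, 0, 25], [0, 0, 0]], [[0, 0, 36], [0, 0, 0]], [[0, 0, 41], [0, 0, 0]]])

```text
t: 10.67
ee_pos: [513.1, -56.2, 39.3]
orientation: [-2.222, -2.219, 0.002]
ft_force: [-0.7, -0.0, -0.9]
width: 43.5
grasp_force: 30.0
```

Request:
servo_tool(deltas=[[[0, 0, 1], [0, 0, 0]], [[0, 0, 2], [0, 0, 0]], [[0, 0, 2], [0, 0, 0]]])

```text
t: 10.92
ee_pos: [513.9, -55.7, 38.9]
orientation: [2.222, 2.221, 0.0]
ft_force: [-0.2, 0.3, -1.3]
width: 43.7
grasp_force: 30.0
```

Request:
servo_tool(deltas=[[[0, 0, 0], [0, 0, 0]], [[0, 0, 0], [0, 0, 0]], [[0, 0, 0], [0, 0, 0]], [[0, 0, 0], [0, 0, 0]], [[0, 0, 0], [0, 0, 0]]], grip=-1)

```text
t: 11.33
ee_pos: [514.0, -55.4, 38.9]
orientation: [2.221, 2.221, 0.0]
ft_force: [-0.1, -1.0, -0.3]
width: 73.4
grasp_force: 0.0
```

Request:
servo_tool(deltas=[[[0, 0, -8], [0, 0, 0]], [[0, 0, -36], [0, 0, 0]], [[0, 0, -76], [0, 0, 0]], [[0, 0, -114], [0, 0, 0]], [[0, 0, -141], [0, 0, 0]]])

```text
t: 11.75
ee_pos: [514.5, -55.5, 183.2]
orientation: [2.22, 2.22, 0.003]
ft_force: [1.6, -0.1, -0.8]
width: 87.8
grasp_force: 0.0
```

Request:
servo_tool(deltas=[[[30, 2, 0], [0, 0, 0]], [[68, 4, 0], [0, 0, 0]], [[106, 6, 0], [0, 0, 0]], [[144, 8, 0], [0, 0, 0]], [[182, 10, 0], [0, 0, 0]]])

```text
t: 12.17
ee_pos: [523.6, 128.2, 180.6]
orientation: [2.222, 2.221, 0.001]
ft_force: [0.5, -0.3, 0.2]
width: 88.0
grasp_force: 0.0
```

Request:
servo_tool(deltas=[[[38, 2, 0], [0, 0, 0]], [[76, 4, 0], [0, 0, 0]], [[112, 6, 0], [0, 0, 0]], [[140, 7, 0], [0, 0, 0]], [[163, 8, 0], [0, 0, 0]]])

```text
t: 12.58
ee_pos: [531.5, 292.1, 180.3]
orientation: [-2.22, -2.223, -0.001]
ft_force: [1.1, 0.2, -0.1]
width: 87.6
grasp_force: 0.0
```

Request:
servo_tool(deltas=[[[0, 0, 0], [0, 0, 0]], [[0, 0, 0], [0, 0, 0]], [[0, 0, 0], [0, 0, 0]]])

```text
t: 12.83
ee_pos: [531.4, 288.9, 179.8]
orientation: [2.221, 2.222, -0.001]
ft_force: [0.5, -0.1, 0.7]
width: 87.7
grasp_force: 0.0
```

Run:
```python
from h import *
look("x",114,"w3")
```

```text
tcp [531.4 288.9 179.8] rv [ 2.221e+00  2.222e+00 -1.000e-03]
[314. 205.] [283 175  63  60] mid [533.  289.2 112.2] mean [532.8 290.2 114.2] ext [49.5 49.3  8.2]
[496. 221.] [470 179  68  98] mid [687.3 266.9 114. ] mean [680.9 275.5 114.2] ext [40.3 89.9 12. ]
```

View pics/w3.png

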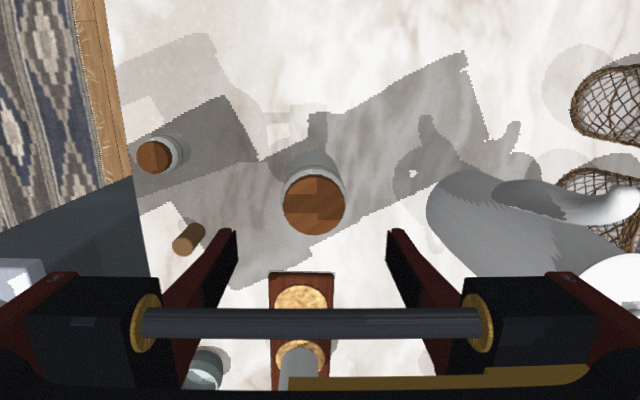

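The tallest canister's lid is at about pixel (314,205), with its centre at (533,290). The coffee pot is clear to the right.

Request:
servo_tool(deltas=[[[1, 1.5, 28], [0, 0, 0]], [[1, 1.5, 60], [0, 0, 0]], [[1, 1.5, 92], [0, 0, 0]], [[1, 1.5, 118], [0, 0, 0]], [[1, 1.5, 133], [0, 0, 0]]])

```text
t: 13.3
ee_pos: [531.8, 288.2, 43.9]
orientation: [-2.223, -2.219, 0.006]
ft_force: [0.0, -0.7, 0.0]
width: 87.8
grasp_force: 0.0
```

Request:
servo_tool(deltas=[[[0, 0, 0], [0, 0, 0]], [[0, 0, 0], [0, 0, 0]], [[0, 0, 0], [0, 0, 0]], [[0, 0, 0], [0, 0, 0]], [[0, 0, 0], [0, 0, 0]]], grip=1)

```text
t: 13.72
ee_pos: [534.3, 290.8, 48.3]
orientation: [2.221, 2.221, 0.004]
ft_force: [-0.3, 0.4, -0.3]
width: 57.9
grasp_force: 0.0
```

Request:
servo_tool(deltas=[[[0, 0, 0], [0, 0, 0]], [[0, 0, 0], [0, 0, 0]], [[0, 0, 0], [0, 0, 0]], [[0, 0, 0], [0, 0, 0]]])

```text
t: 14.05
ee_pos: [534.1, 290.9, 48.1]
orientation: [2.221, 2.221, 0.003]
ft_force: [-0.8, -0.9, 7.2]
width: 55.5
grasp_force: 30.0
```

Request:
servo_tool(deltas=[[[0, 0, -8], [0, 0, 0]], [[0, 0, -22], [0, 0, 0]], [[0, 0, -38], [0, 0, 0]], [[-4, 0, -48], [0, 0, 0]], [[-16, -2, -52], [0, 0, 0]]])

```text
t: 14.47
ee_pos: [532.9, 275.8, 101.3]
orientation: [2.219, 2.222, 0.007]
ft_force: [1.0, 0.8, -1.6]
width: 55.4
grasp_force: 30.0
```

Request:
servo_tool(deltas=[[[-24, -2, 0], [0, 0, 0]], [[-50, -5, 0], [0, 0, 0]], [[-76, -7, 0], [0, 0, 0]], [[-102, -9, 0], [0, 0, 0]], [[-126, -11, 0], [0, 0, 0]]])

```text
t: 14.88
ee_pos: [519.2, 146.4, 98.8]
orientation: [-2.221, -2.221, 0.001]
ft_force: [1.0, 0.1, -2.0]
width: 55.8
grasp_force: 30.0
```

Request:
servo_tool(deltas=[[[-18, -2, 0], [0, 0, 0]], [[-27, -3, 0], [0, 0, 0]], [[-31, -4, 0], [0, 0, 0]], [[-32, -4, 0], [0, 0, 0]], [[-32, -4, 0], [0, 0, 0]]])

```text
t: 15.3
ee_pos: [516.4, 116.7, 98.8]
orientation: [2.222, 2.221, 0.0]
ft_force: [-0.1, 0.0, -2.2]
width: 55.5
grasp_force: 30.0
```

Request:
servo_tool(deltas=[[[0, 0, 0], [0, 0, 0]], [[0, 0, 0], [0, 0, 0]], [[0, 0, 12], [0, 0, 0]], [[0, 0, 24], [0, 0, 0]], [[0, 0, 31], [0, 0, 0]]])

```text
t: 15.72
ee_pos: [515.4, 116.8, 65.7]
orientation: [-2.22, -2.221, 0.002]
ft_force: [0.1, -0.3, -2.4]
width: 55.9
grasp_force: 30.0
```

Request:
servo_tool(deltas=[[[0, 0, 2], [0, 0, 0]], [[0, 0, 4], [0, 0, 0]], [[0, 0, 4], [0, 0, 0]]])

```text
t: 15.97
ee_pos: [514.7, 116.6, 63.8]
orientation: [-2.22, -2.22, 0.005]
ft_force: [-6.7, 0.8, 13.7]
width: 56.0
grasp_force: 30.0
```

Request:
servo_tool(deltas=[[[0, 0, -1], [0, 0, 0]], [[0, 0, -1], [0, 0, 0]], [[0, 0, -1], [0, 0, 0]], [[0, 0, -1], [0, 0, 0]], [[0, 0, -1], [0, 0, 0]]], grip=-1)

```text
t: 16.38
ee_pos: [516.4, 116.6, 64.5]
orientation: [-2.221, -2.221, 0.0]
ft_force: [-0.5, -0.7, 0.5]
width: 85.3
grasp_force: 0.0
```

Request:
servo_tool(deltas=[[[0, 0, -6], [0, 0, 0]], [[0, 0, -28], [0, 0, 0]], [[0, 0, -64], [0, 0, 0]], [[0, 0, -98], [0, 0, 0]], [[0, 0, -120], [0, 0, 0]]])

```text
t: 16.8
ee_pos: [517.3, 116.7, 188.0]
orientation: [2.22, 2.22, 0.004]
ft_force: [0.8, 0.7, 0.6]
width: 87.8
grasp_force: 0.0
```

Request:
servo_tool(deltas=[[[24, -16, 0], [0, 0, 0]], [[52, -36, 0], [0, 0, 0]], [[80, -56, 0], [0, 0, 0]], [[108, -76, 0], [0, 0, 0]], [[136, -95, 0], [0, 0, 0]]])

```text
t: 17.22
ee_pos: [420.2, 253.5, 185.3]
orientation: [2.222, 2.221, 0.001]
ft_force: [0.2, 0.3, -0.2]
width: 88.0
grasp_force: 0.0
```

Request:
servo_tool(deltas=[[[28, -19, 6], [0, 0, 0]], [[48, -33, 18], [0, 0, 0]], [[62, -42, 30], [0, 0, 0]], [[64, -43, 38], [0, 0, 0]], [[64, -43, 40], [0, 0, 0]]])

```text
t: 17.63
ee_pos: [377.4, 316.6, 143.8]
orientation: [-2.219, -2.224, 0.003]
ft_force: [0.5, -0.9, -0.3]
width: 87.9
grasp_force: 0.0
```

Request:
servo_tool(deltas=[[[0, 0, 0], [0, 0, 0]], [[0, 0, 0], [0, 0, 0]], [[0, 0, 0], [0, 0, 0]]])

```text
t: 17.88
ee_pos: [379.3, 316.0, 145.2]
orientation: [2.223, 2.22, 0.001]
ft_force: [-0.1, 0.1, -0.1]
width: 87.5
grasp_force: 0.0
```

Run:
```python
from h import *
look("x",55,"w4")
```

```text
tcp [379.3 316.  145.2] rv [2.223e+00 2.220e+00 1.000e-03]
[310. 194.] [292 177  36  36] mid [377.1 317.1  52.6] mean [377.2 317.9  54.1] ext [30.6 31.3  7.3]
[615. 252.] [599 219  41  78] mid [677.5 250.8  55. ] mean [671.3 258.3  54.9] ext [29.1 80.3 12. ]
```

View pics/w4.png

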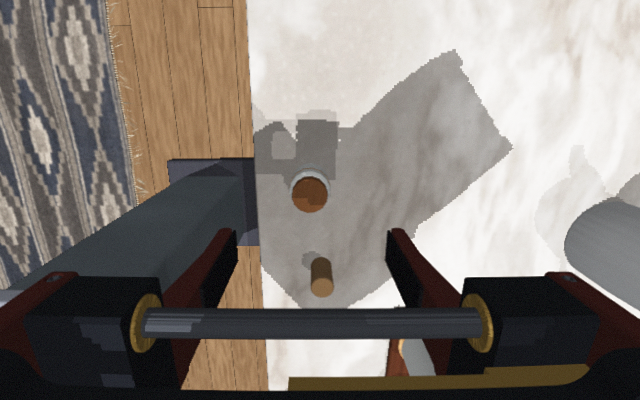

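Run:
```python
from h import *
W=world(get_image("wrist"))
for u,v in((205,170),(240,200),(245,235),(250,165),(150,210),(262,190)): print(u,v,W[v,u].round())
```

```text
205 170 [ -23.  141. -817.]
240 200 [ 110.   32. -781.]
245 235 [ 110. -128. -816.]
250 165 [ 149.  159. -815.]
150 210 [ -47.  120. -441.]
262 190 [327. 306.  -1.]
```

The smallest canister's lid is at about pixel (310,194), with its centre at (377,317.5). Ahead of the counter's edge everything lies far below, so the fingers have room.

Request:
servo_tool(deltas=[[[1.5, -2, 28], [0, 0, 0]], [[1.5, -2, 60], [0, 0, 0]], [[1.5, -2, 92], [0, 0, 0]], [[1.5, -2, 118], [0, 0, 0]], [[1.5, -2, 131], [0, 0, 0]]])

```text
t: 18.4
ee_pos: [375.6, 316.8, 11.3]
orientation: [-2.222, -2.22, 0.004]
ft_force: [-0.3, -1.5, -0.5]
width: 87.7
grasp_force: 0.0
```

Request:
servo_tool(deltas=[[[0, 0, 0], [0, 0, 0]], [[0, 0, 0], [0, 0, 0]], [[0, 0, 0], [0, 0, 0]], [[0, 0, 0], [0, 0, 0]], [[0, 0, 0], [0, 0, 0]]], grip=1)

```text
t: 18.82
ee_pos: [377.1, 318.6, 14.9]
orientation: [2.221, 2.221, 0.004]
ft_force: [0.9, -0.0, -0.6]
width: 58.0
grasp_force: 0.0
```

Request:
servo_tool(deltas=[[[0, 0, 0], [0, 0, 0]], [[0, 0, 0], [0, 0, 0]], [[0, 0, 0], [0, 0, 0]], [[0, 0, 0], [0, 0, 0]], [[0, 0, 0], [0, 0, 0]]])

```text
t: 19.23
ee_pos: [376.7, 318.4, 14.2]
orientation: [2.221, 2.222, 0.002]
ft_force: [-0.1, -0.5, 6.4]
width: 37.6
grasp_force: 30.0
```

Request:
servo_tool(deltas=[[[0, 0, -10], [0, 0, 0]], [[0, 0, -28], [0, 0, 0]], [[0, 0, -48], [0, 0, 0]], [[-4, 2, -64], [0, 0, 0]], [[-16, 8, -75], [0, 0, 0]]])

```text
t: 19.65
ee_pos: [384.4, 303.0, 90.5]
orientation: [-2.22, -2.223, -0.003]
ft_force: [0.2, 0.4, -1.8]
width: 37.1
grasp_force: 30.0
```

Request:
servo_tool(deltas=[[[-24, 8, 0], [0, 0, 0]], [[-52, 16, 0], [0, 0, 0]], [[-84, 22, 0], [0, 0, 0]], [[-117, 26, 0], [0, 0, 0]], [[-150, 27, 0], [0, 0, 0]]])

```text
t: 20.07
ee_pos: [411.7, 150.9, 89.2]
orientation: [2.221, 2.222, 0.001]
ft_force: [0.3, 0.8, -1.6]
width: 37.1
grasp_force: 30.0
```

Request:
servo_tool(deltas=[[[-33, 0, 0], [0, 0, 0]], [[-66, 0, 0], [0, 0, 0]], [[-99, 0, 0], [0, 0, 0]], [[-132, 0, 0], [0, 0, 0]], [[-165, 0, 0], [0, 0, 0]]])

```text
t: 20.48
ee_pos: [410.8, -14.4, 89.1]
orientation: [-2.221, -2.222, 0.0]
ft_force: [0.1, -0.6, -0.6]
width: 37.6
grasp_force: 30.0
```

Request:
servo_tool(deltas=[[[-33, 2, 0], [0, 0, 0]], [[-64, 10, 0], [0, 0, 0]], [[-90, 24, 0], [0, 0, 0]], [[-110, 44, 0], [0, 0, 0]], [[-122, 66, 0], [0, 0, 0]]])

```text
t: 20.9
ee_pos: [477.1, -137.1, 89.1]
orientation: [-2.224, -2.218, 0.001]
ft_force: [1.3, -0.2, -1.3]
width: 37.7
grasp_force: 30.0
```

Request:
servo_tool(deltas=[[[-3, 16, 0], [0, 0, 0]], [[-4, 26, 0], [0, 0, 0]], [[-4, 32, 0], [0, 0, 0]], [[-4, 34, 0], [0, 0, 0]], [[-4, 34, 0], [0, 0, 0]]])

```text
t: 21.32
ee_pos: [510.8, -138.2, 88.6]
orientation: [-2.22, -2.222, 0.001]
ft_force: [0.7, -0.7, -1.3]
width: 37.4
grasp_force: 30.0
```

Request:
servo_tool(deltas=[[[0, 0, 0], [0, 0, 0]], [[0, 0, 0], [0, 0, 0]]])

```text
t: 21.48
ee_pos: [510.3, -138.3, 88.6]
orientation: [-2.22, -2.221, 0.001]
ft_force: [-0.0, 0.9, -1.0]
width: 37.5
grasp_force: 30.0
```

Request:
servo_tool(deltas=[[[0, 1, 14], [0, 0, 0]], [[0, 1, 30], [0, 0, 0]], [[0, 1, 44], [0, 0, 0]], [[0, 1, 52], [0, 0, 0]], [[0, 1, 55], [0, 0, 0]]])

```text
t: 21.9
ee_pos: [511.1, -138.5, 32.6]
orientation: [-2.22, -2.22, 0.002]
ft_force: [0.4, 0.6, -1.3]
width: 37.2
grasp_force: 30.0
```

Request:
servo_tool(deltas=[[[0, 0, 1], [0, 0, 0]], [[0, 0, 2.5], [0, 0, 0]], [[0, 0, 2.5], [0, 0, 0]]])

```text
t: 22.15
ee_pos: [512.6, -139.0, 31.6]
orientation: [2.221, 2.221, 0.0]
ft_force: [-0.6, 0.4, -1.8]
width: 37.3
grasp_force: 30.0
```

Request:
servo_tool(deltas=[[[0, 0, 0], [0, 0, 0]], [[0, 0, 0], [0, 0, 0]], [[0, 0, 0], [0, 0, 0]], [[0, 0, 0], [0, 0, 0]], [[0, 0, 0], [0, 0, 0]]], grip=-1)

```text
t: 22.57
ee_pos: [512.5, -139.0, 31.4]
orientation: [2.221, 2.221, 0.0]
ft_force: [0.3, -0.6, 0.0]
width: 67.5
grasp_force: 0.0
```

Request:
servo_tool(deltas=[[[0, 0, -6], [0, 0, 0]], [[0, 0, -28], [0, 0, 0]], [[0, 0, -64], [0, 0, 0]], [[0, 0, -100], [0, 0, 0]], [[0, 0, -140], [0, 0, 0]]])

```text
t: 22.98
ee_pos: [511.4, -138.6, 172.3]
orientation: [-2.22, -2.22, 0.002]
ft_force: [1.1, 1.2, -0.2]
width: 87.8
grasp_force: 0.0
```

Request:
servo_tool(deltas=[[[-30, -20, 0], [0, 0, 0]], [[-65, -40, 0], [0, 0, 0]], [[-100, -60, 0], [0, 0, 0]], [[-130, -80, 0], [0, 0, 0]], [[-150, -90, 0], [0, 0, 0]]])

```text
t: 23.4
ee_pos: [420.3, -290.9, 171.8]
orientation: [2.222, 2.22, -0.001]
ft_force: [0.0, 0.9, -0.3]
width: 87.4
grasp_force: 0.0
```

Run:
```python
from h import *
for n in("top","side"):
    im=get_image(n);W=world(im)
    f=im["frame"];f=f[120:300,170:480] if n=="top" else f[90:390,200:500]
    if n=="side":cv2.imwrite("pics/f_%s.png"%n,cv2.resize(f,None,fx=2,fy=2))
    for y,z in((116,131),(31,111),(-54,91),(-139,71)):
        p=W[(abs(W[...,1]-y)<42)&(abs(W[...,0]-514)<50)&(abs(W[...,2]-z)<6)]
        print(n,y,len(p),((p.min(0)+p.max(0))/2).round() if len(p) else "")
    for q in("coffee_pot","teapot"):
        r=finder.silhouettes(q,im)[0];print(q,round(r["score"],2),(np.array(r["rect"])*[640,400,640,400]).round())
```

```text
top 116 226 [514. 116. 131.]
top 31 168 [513.  31. 110.]
top -54 122 [514. -54.  91.]
top -139 82 [ 513. -140.   70.]Traceback (most recent call last):
  File "<stdin>", line 10, in <module>
IndexError: list index out of range
```

All four canisters are within about 3 mm of their mat centres. I'll let the arm settle, check once from the side, then hand in.

Request:
servo_tool(deltas=[[[0, 0, 0], [0, 0, 0]], [[0, 0, 0], [0, 0, 0]], [[0, 0, 0], [0, 0, 0]], [[0, 0, 0], [0, 0, 0]]])

```text
t: 23.83
ee_pos: [422.8, -288.0, 171.2]
orientation: [-2.219, -2.223, -0.0]
ft_force: [0.6, 0.3, 0.6]
width: 87.9
grasp_force: 0.0
```

Run:
```python
from h import *
f=get_image("side")["frame"][90:390,200:500];cv2.imwrite("pics/f_side.png",cv2.resize(f,None,fx=2,fy=2))
```

```text
(no output)
```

View pics/f_side.png

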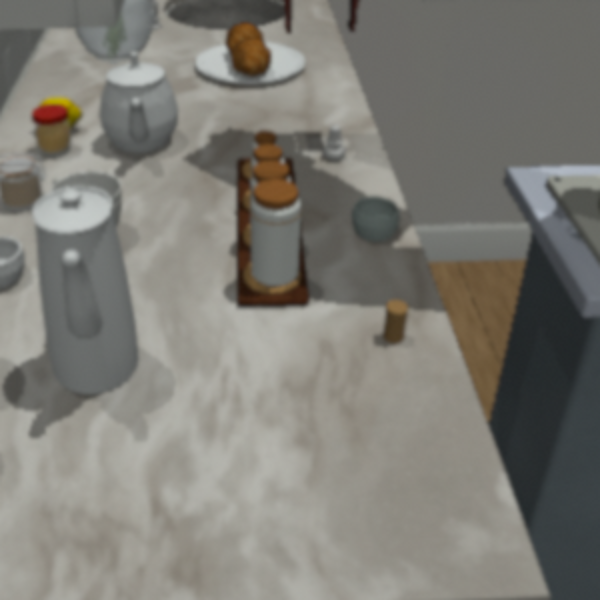

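The side view shows all four canisters upright on the mats, in a column at about x=270, and both pots where they stood.

```bash
python3 -c "
from workcell import close_job
print(close_job())"
```

```text
the job is handed in; nothing more can be done
None
```

The job is handed in: the four canisters stand upright on the mats in order of height, tallest at the coffee pot's end, each measured within about 3 mm of its mat's centre; both pots look unmoved, and about 24 s of the 118 s was used.

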